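# Hold a screw jack home in the sprung drilling jig

### The arm

A 6-joint arm with a two-finger parallel gripper is mounted at the origin on the work surface. World frame = base frame: x ahead of the robot, y to its left, z up, the work surface at z = 0. Lengths are in m, angles in rad, forces in N, time in s.
With the tool pointing down it reaches from about 0.35 to 0.875 m from the base axis. Payload 4.2 kg.
Tool frame: the origin (TCP) lies between the finger pads; the fingertips stand 25 mm ahead of it and the grasp point (between the pads) lies 6 mm ahead of it; z points along the fingers, y is the line along which they close (so a half turn about z gives the same grasp; the last joint's range is limited). The gripper opens to 87 mm and grips with 3 to 60 N. Pads are 19 mm wide; open, the fingers measure 117 mm over their backs; the gripper's body (75 mm by 190 mm) begins 51 mm behind the grasp point.
Start: joints at [1.39, 0.385, 0.008, 0, -1.194, -0.259], TCP at [0.266, 0.566, 0.248] pointing down, gripper open.
Joint ranges: [-3.14, 3.14], [-1.21, 2.06], [-1.07, 1.41], [-3.16, 2.05], [-2.99, -0.16], [-3.1, 3.1]. Speed limits (rad/s): [2.79, 2.79, 3.14, 3.14, 3.14, 3.14].

### API

Orientations are given as a unit quaternion [w, x, y, z].
In Python, from station import robot, viewer, hand_in gives the robot as it stands (robot), with the cameras (viewer) and the job as plain functions.
- The arm moves only by the shell command python3 drive.py 'ROWS' [FORCE]. ROWS is a JSON list of rows, 1 to 8 of them, each an object with the fields xyz (a list: dx, dy, dz in normalised numbers (1 is 0.6 m)), turn_vec (a list: a rotation vector rx, ry, rz in normalised numbers (1 is 4 rad)), finger_gap (the finger opening in m); a field left out counts as zero (the opening has to be given); each row is the pose to reach, as a shift and turn from the pose commanded when the command began, along the tool's axes at that moment; what a row does not reach only later rows make up. A row lasts 1/8 s, in which the tool goes at most 0.0625 m and 0.188 rad, less where a joint would pass 70% of its speed; a pose out of reach is approached as far as the arm can. The fingers move at their own pace and stop on an object; FORCE is the grip in N (left out, the last holds). Time passes only in rows, so rows that do not move let the fingers close. It prints the time, the measured TCP pose, the force, the opening and the grip force at its end. A shift or turn number past 1, either way, is cut back to 1. Input that does not fit is refused with a message, and nothing moves.
- robot.get_state(): the state, without advancing time (a new reading comes with each control period).
- viewer.read_camera(name): name is "scene" or "top" or "wrist"; returns a dict with "frame" (480x640x3 uint8, red, green, blue), "fov_y" (degrees; the focal length in pixels is half the picture's height over the tangent of half this angle, whatever the lens; pixels are square), "cx", "cy" (the principal point, pixels), "R" (3x3) and "t" (3): a world point X has camera coordinates R X + t; the wrist camera has in their place "T_tool_cam" (4x4, takes a point from camera to tool coordinates, whose origin is the TCP and whose axes are the flange's). Camera axes: x right, y down, z forward; pixel columns grow to the right and rows downward; lengths in m; the calibration is good to about 2 mm. A picture is of the moment at which its call begins: read the wrist's pose just before it. There is no depth.
- hand_in(): hands the job in; it is judged then, once.
The state is a dict: "clock": time; "q": joint angles; "qvel": joint speeds; "joint_torque": joint torques, N m; "position": TCP position; "tool_rot": TCP orientation; "contact_force": force on the tool from outside, world axes, zero at the start; "moment": the same for the moment, N m; "opening": finger opening in m; "grip_force": force on a finger pad.
Only numpy, scipy, OpenCV 4.12 (cv2) and the standard library are available. Lean on these libraries where they do the work, as an engineer would, in place of code of your own. Each camera call takes 0.05 s, during which the arm holds its last target. There are 200 camera calls.

### The job

Slide the small green screw jack along the bench, without lifting it or tipping it, into the open mouth of the drilling jig, and press it steadily against the red-tipped sprung plunger until its foot sits hard against both yellow stops. The spring pushes the jack back out if you let go, so finish while still holding it there with the fingers, pressing only a little more than it needs, as if someone were about to drill it. Do not ram it, and leave the red pot, the yellow case and the blue tin where they stand.

Things in the scene. Friction and masses are not known exactly. Their poses are not given: they have to be found in the camera images.
- jack: Loose green screw jack, 0.6 to 0.9 kg. Square foot 84 x 84 mm, 24 mm thick; above it a cone, 60 mm wide narrowing to 42 mm at 48 mm height; dark round head 40 mm wide, 52 to 62 mm high (the top). Origin: centre of the foot's underside; x, y square to its sides, z up. Any side may lead. Starts 180-250 mm before the seat, 50-100 mm to the jig's +y side, turned up to 0.4 rad from the jig's axes.
- seat (a point): Point on the bench where the centre of the jack's foot lies when home. The jig is bolted down. x: the direction in which the jack is pushed in (about world +y, the robot's left, within 0.2 rad); y across the jig (towards the robot); z up. The spring is at +x of the seat, the mouth at -x.
- jig: Bolted-down jig; origin and axes are the seat's. Aluminium rails 22 mm high, 18 mm thick, inner faces at y = +-44 mm (2 mm clearance each side), x = -45 to +40 mm. Flared lead-in rails, 22 mm high, on to x = -86 mm, where the mouth is 134 mm wide inside, 158 mm outside. Blue plunger block behind the stops: x = 76 to 116 mm, 124 mm wide, 30 mm high.
- mouth (a point): Centre of the jig's open mouth on the bench, 83 mm before the seat (-x of the seat), same axes as the seat.
- stop: The two fixed yellow stop blocks of the jig. Origin and axes are those of the seat (not on the blocks): the faces that meet the jack's foot are at x = 42 mm, each 24 mm wide, centred at y = +-31 mm, z 0 to 26 mm.
- plunger (a joint): Travel of the sprung plunger (m): 0 fully out, grows as the jack pushes it in along the jig's +x. About 0.018 when the jack is home on the stops (range to 0.024). Spring force 3.5 N at 0, growing 0.35 N per mm: about 10 N with the jack home; add the jack's sliding friction on bench and rails (about 2 to 9 N).
- plunger_tip (a point): Centre of the flat red tip of the plunger, 19 mm in diameter, 13 mm above the bench between the yellow stops; 24 mm past the seat in x when fully out, so it meets the jack's foot when the jack is 18 mm short of home.
- pot: Bystander: red open pot of drill bits, 88 mm in diameter, bits up to 85 mm high, about 0.9 kg. Origin at the centre of its underside. Leave alone.
- kit: Bystander: closed yellow case, 100 x 170 x 40 mm high, longer along its y. Origin at the centre of its underside. Leave alone.
- tin: Bystander: blue tin, 60 mm in diameter, 80 mm high. Origin at the centre of its underside. Leave alone.

How it is judged:
On the way, in this order (a step that is already met when the one before it is completed fails the run):
1. the jack stands squarely between the jig's rails, still short of home (x of jack in the frame of seat between -0.045 and -0.005 m and y of jack in the frame of seat between -0.012 and 0.012 m and height (world z) of jack below 0.008 m and value of joint plunger below 0.014 m and (angle between the x axis of jack and the x axis of seat, either way round below 0.1 rad or angle between the x axis of jack and the y axis of seat, either way round below 0.1 rad)), for 0.1 s.
2. the jack is pressed home against the stops by the fingers, the plunger pushed in (value of joint plunger above 0.016 m and contact force between jack and stop above 0.5 N and contact force between the fingers and jack above 2 N), for 0.2 s.
At the end, for the whole second after the job is handed in: Through the last second the fingers hold the jack home: plunger in by more than 16 mm, jack within 4 mm of the seat and within 0.04 rad of square, flat on the bench, at rest, pressing on the yellow stops with 0.5 to 40 N, the fingers in contact with it with more than 2 N (all of step 2 and horizontal distance between jack and seat below 0.004 m and (angle between the x axis of jack and the x axis of seat, either way round below 0.04 rad or angle between the x axis of jack and the y axis of seat, either way round below 0.04 rad) and contact force between jack and stop below 40 N and angle between jack's own z axis and vertical below 0.05 rad and height (world z) of jack below 0.006 m and linear speed of jack below 0.01 m/s); the arm keeps its last pose, push and grip.
It fails at once if the jack is lifted off the bench (over 15 mm) or tipped (height (world z) of jack above 0.015 m or angle between jack's own z axis and vertical above 0.25 rad).
It fails at once if the jack is rammed against the stops (over 80 N) (contact force between jack and stop above 80 N).
It fails at once if a bystander is moved more than 20 mm (distance of any of pot, kit, tin from where it was at the start of the episode above 0.02 m).
It also fails if it takes over 67 s, if anything falls off the work surface, if the arm or the gripper's body presses on something with over 40 N, if the wrist force passes 120 N, or if a joint passes its speed limit or range.

## Working session

There is one attempt and no reset: what is moved stays moved. The work goes in short steps, Python scripts to look and compute and a shell command to move; the robot and the scene stay as the last step left them, time stands still between calls to the robot, and variables do not carry over. Pictures are saved under pics/ and viewed, at most 10 in all, crops included, and the job is handed in when it is done.

```bash
ls; mkdir -p pics; python3 - <<'E'
from station import robot, viewer, hand_in
import cv2
s=robot.get_state(); print(s['position'],s['tool_rot'],s['opening'],s['clock'])
for n in("top","scene"):
    c=viewer.read_camera(n); print(n,c['fov_y'],c['cx'],c['cy'],c['R'],c['t'])
    cv2.imwrite(f'pics/{n}1.png',c['frame'][:,:,::-1])
E
```

```text
drive.py
pics
station.py
[0.26582497 0.56503133 0.24644974] [ 1.08872597e-03  9.75897690e-01 -2.18225735e-01 -2.06296165e-04] 0.08714441424731918 0.0
top 56.64615342909986 319.48161812590024 238.21552123917985 [[ 0.00694388 -0.99990292  0.01207988]
 [-0.990403   -0.00854443 -0.13794526]
 [ 0.13803508 -0.01100607 -0.99036619]] [0.00778332 0.51128116 1.08589465]
scene 44.61507572858798 331.1245604996916 235.97598890713556 [[ 0.81275605  0.58260231  0.00146779]
 [ 0.44843138 -0.62396932 -0.6399778 ]
 [-0.37193669  0.52080403 -0.768392  ]] [-0.4163474  -0.18571372  1.54850097]
```

View pics/top1.png

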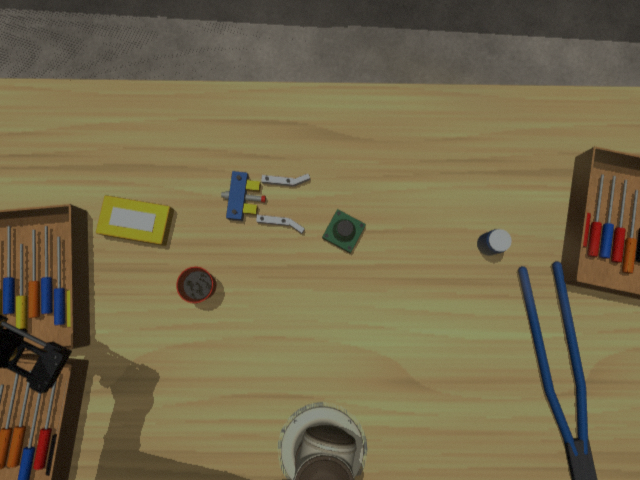

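View pics/scene1.png

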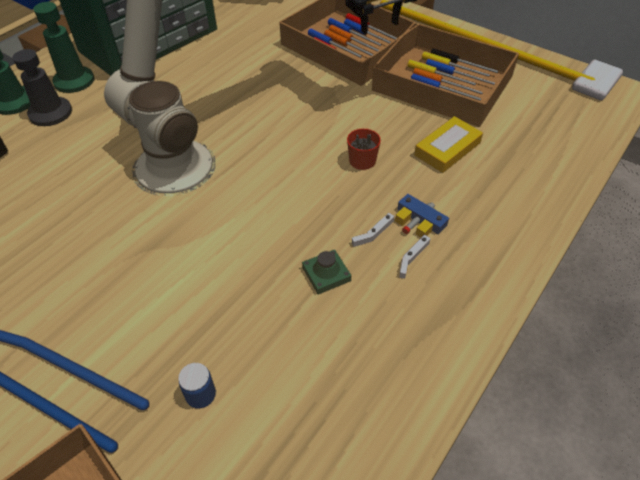

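The top view shows the jack at about (344,231), turned roughly 30°. The jig's mouth is at about (305,205), the red tip at (262,198) and the blue block at (238,197). The pot, case and tin are well clear of the path. The scene view agrees, with the jack at (326,268). Next I'll take coarse positions from both views.

```bash
cat > h.py <<'E'
import numpy as np, cv2
from station import robot, viewer, hand_in
from scipy.spatial.transform import Rotation as Ro
def K(c): 
    f=240/np.tan(np.radians(c['fov_y']/2)); return np.array([[f,0,c['cx']],[0,f,c['cy']],[0,0,1]])
def cam(n):
    s=robot.get_state(); c=viewer.read_camera(n)
    if 'R' not in c:
        q=np.array(s['tool_rot']); T=np.eye(4); T[:3,:3]=Ro.from_quat(q[[1,2,3,0]]).as_matrix(); T[:3,3]=s['position']
        M=np.linalg.inv(T@np.array(c['T_tool_cam'])); c['R'],c['t']=M[:3,:3],M[:3,3]
    c['hsv']=cv2.cvtColor(c['frame'],cv2.COLOR_RGB2HSV); return c
def cast(c,uv,z):
    uv=np.atleast_2d(uv).astype(float); R=np.array(c['R']); C=-R.T@np.array(c['t'])
    d=np.c_[uv,np.ones(len(uv))]@np.linalg.inv(K(c)).T@R
    return C+d*((z-C[2])/d[:,2])[:,None]
def tri(c1,u1,c2,u2):
    P=[K(c)@np.c_[c['R'],c['t']] for c in(c1,c2)]
    X=cv2.triangulatePoints(P[0],P[1],np.array(u1,float).reshape(2,1),np.array(u2,float).reshape(2,1)); return (X[:3]/X[3]).ravel()
def blobs(c,lo,hi,amin=30):
    m=cv2.inRange(c['hsv'],np.array(lo),np.array(hi))
    m=cv2.morphologyEx(m,cv2.MORPH_CLOSE,np.ones((3,3)))
    n,_,st,ce=cv2.connectedComponentsWithStats(m); 
    return m,[(int(a[4]),*map(int,a[:4]),ce[i].round(1).tolist()) for i,a in enumerate(st) if i and a[4]>=amin]
GREEN=((60,60,20),(95,255,200)); RED=((0,170,90),(6,255,255)); YEL=((24,190,90),(32,255,255)); BLUE=((105,140,50),(125,255,255))
E
python3 - <<'E'
from h import *
for n in("top","scene"):
    c=cam(n)
    for k in("GREEN","RED","YEL","BLUE"):
        m,b=blobs(c,*globals()[k],amin=12); print(n,k,b)
        if n=="top":
            for x in b: print('   ',cast(c,x[-1],.024).round(3))
print(viewer.read_camera("wrist")['T_tool_cam'],viewer.read_camera("wrist")['fov_y'])
E
```

```text
top GREEN [(581, 323, 211, 42, 41, [343.2, 231.2])]
    [[ 0.531 -0.049  0.024]]
top RED [(18, 261, 196, 4, 6, [262.8, 198.4]), (123, 583, 213, 8, 34, [586.5, 229.3]), (287, 589, 222, 13, 34, [595.2, 238.7]), (286, 613, 228, 13, 34, [619.1, 244.4]), (14, 185, 267, 13, 4, [190.6, 267.9]), (20, 203, 269, 10, 19, [209.6, 277.6]), (28, 193, 289, 19, 14, [203.2, 297.5]), (322, 33, 429, 16, 41, [40.2, 449.0])]
    [[0.615 0.158 0.024]]
    [[ 0.542 -0.674  0.024]]
    [[ 0.518 -0.695  0.024]]
    [[ 0.503 -0.756  0.024]]
    [[0.435 0.335 0.024]]
    [[0.411 0.286 0.024]]
    [[0.361 0.3   0.024]]
    [[0.003 0.67  0.024]]
top YEL [(836, 97, 197, 66, 47, [122.0, 223.9]), (14, 145, 203, 7, 7, [148.1, 206.3]), (64, 158, 205, 11, 14, [163.1, 210.5]), (57, 155, 222, 10, 11, [158.6, 226.6]), (66, 67, 291, 3, 35, [67.5, 308.0]), (201, 16, 296, 7, 33, [18.8, 311.0])]
    [[0.545 0.514 0.024]]
    [[0.591 0.451 0.024]]
    [[0.581 0.412 0.024]]
    [[0.539 0.421 0.024]]
    [[0.333 0.634 0.024]]
    [[0.325 0.752 0.024]]
top BLUE [(552, 227, 173, 20, 46, [236.5, 195.6]), (315, 600, 224, 13, 34, [6
[... 1070 characters left out ...]
139.3]), (92, 397, 208, 14, 11, [403.6, 212.9]), (106, 418, 220, 14, 13, [424.7, 226.1])]
scene BLUE [(136, 15, 0, 34, 9, [30.0, 2.3]), (209, 329, 19, 32, 13, [346.2, 24.7]), (107, 309, 29, 22, 13, [318.8, 35.2]), (149, 427, 60, 27, 13, [440.9, 66.1]), (122, 412, 74, 28, 12, [425.4, 79.8]), (339, 401, 199, 44, 26, [423.1, 210.3]), (1485, 0, 331, 148, 78, [75.3, 369.1]), (1289, 0, 373, 117, 79, [54.7, 411.4])]
[[-6.01296434e-05 -9.62972735e-01 -2.69598791e-01  7.41741464e-02]
 [ 9.99999998e-01 -6.77125740e-05  1.88269364e-05 -3.08853625e-04]
 [-3.63850546e-05 -2.69598790e-01  9.62972737e-01 -1.37164176e-01]
 [ 0.00000000e+00  0.00000000e+00  0.00000000e+00  1.00000000e+00]] 59.052304959642164
```

Units first: shifts go in shares of 0.6 m and turns go in shares of 4 rad. So 0.46 m / 0.6 = 0.7667, -0.02 m / 0.6 = -0.0333, 1.24 rad / 4 = 0.31.

```bash
python3 drive.py '[{"xyz":[0.1,0.075,0],"turn_vec":[0,0,0.0375],"finger_gap":0.087},{"xyz":[0.2,0.15,0],"turn_vec":[0,0,0.075],"finger_gap":0.087},{"xyz":[0.3,0.225,0],"turn_vec":[0,0,0.1175],"finger_gap":0.087},{"xyz":[0.4,0.3,-0.0167],"turn_vec":[0,0,0.155],"finger_gap":0.087},{"xyz":[0.5,0.3667,-0.0167],"turn_vec":[0,0,0.195],"finger_gap":0.087},{"xyz":[0.6,0.4333,-0.0167],"turn_vec":[0,0,0.2325],"finger_gap":0.087},{"xyz":[0.6833,0.5,-0.0333],"turn_vec":[0,0,0.275],"finger_gap":0.087},{"xyz":[0.7667,0.55,-0.0333],"turn_vec":[0,0,0.31],"finger_gap":0.087}]' && python3 - <<'E'
from h import *
c=cam('wrist'); cv2.imwrite('pics/w1.png',c['frame'][:,:,::-1]); print(robot.get_state()['position'],robot.get_state()['q'])
E
```

```text
clock: 1.3
position: [0.5082, 0.1267, 0.2651]
tool_rot: [0.001, -0.666, 0.746, -0.0]
contact_force: [1.0, 1.0, 0.1]
opening: 0.087
grip_force: 0.0
[0.51077084 0.12151775 0.26519368] [ 0.54422392  0.20084213 -0.20851122  0.00268177 -1.16115822 -0.66802504]
```

View pics/w1.png

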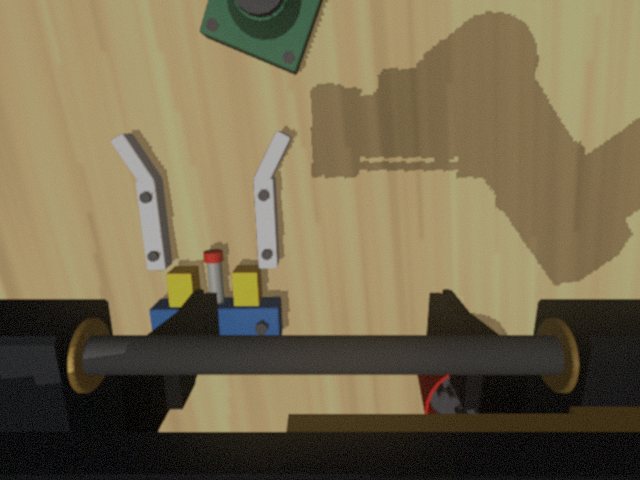

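The wrist view shows both rails (inner faces at columns of about 160 and 257), the stops at (183,286) and (246,286), and the red tip at (213,257). The jack is cut off at the top, so I'll back off and rise for a second view.

In the tool's units: -0.08 m / 0.6 = -0.1333, -0.06 m / 0.6 = -0.1.

```bash
python3 - <<'E'
from h import *
import pickle; pickle.dump(cam('wrist'),open('w1.pkl','wb'))
E
python3 drive.py '[{"xyz":[0.05,-0.05,-0.0667],"finger_gap":0.087},{"xyz":[0.1,-0.1,-0.1333],"finger_gap":0.087},{"xyz":[0.1,-0.1,-0.1333],"finger_gap":0.087},{"xyz":[0.1,-0.1,-0.1333],"finger_gap":0.087}]' && python3 - <<'E'
from h import *
import pickle
c=cam('wrist'); cv2.imwrite('pics/w2.png',c['frame'][:,:,::-1]);pickle.dump(c,open('w2.pkl','wb'))
for k in("GREEN","RED","YEL","BLUE"): print(k,blobs(c,*globals()[k])[1])
c=pickle.load(open('w1.pkl','rb'))
for k in("GREEN","RED","YEL","BLUE"): print(k,blobs(c,*globals()[k])[1])
E
```

```text
clock: 1.9
position: [0.56, 0.0627, 0.3436]
tool_rot: [-0.0, -0.668, 0.745, 0.001]
contact_force: [-0.2, -0.6, 0.2]
opening: 0.0875
grip_force: 0.0
GREEN [(3622, 284, 30, 103, 105, [333.0, 82.5]), (32, 13, 391, 9, 12, [15.8, 395.2]), (38, 69, 400, 11, 15, [73.3, 405.6]), (39, 38, 412, 13, 14, [45.8, 418.7]), (30, 574, 472, 14, 8, [580.7, 474.4])]
RED [(101, 275, 281, 14, 8, [281.8, 284.6]), (47, 456, 401, 4, 13, [457.6, 407.3])]
YEL []
BLUE [(698, 232, 326, 102, 9, [282.9, 330.5])]
GREEN [(5183, 204, 0, 121, 79, [267.0, 33.4]), (43, 51, 381, 9, 12, [55.2, 387.2]), (64, 26, 383, 12, 18, [31.8, 391.6]), (39, 2, 424, 13, 6, [8.1, 426.2]), (34, 519, 472, 10, 8, [522.7, 475.9])]
RED [(163, 209, 258, 17, 11, [216.8, 263.3]), (150, 430, 380, 21, 34, [437.8, 396.4])]
YEL []
BLUE [(1207, 218, 313, 66, 22, [248.8, 323.6]), (81, 156, 316, 13, 10, [160.8, 319.2])]
```

View pics/w2.png

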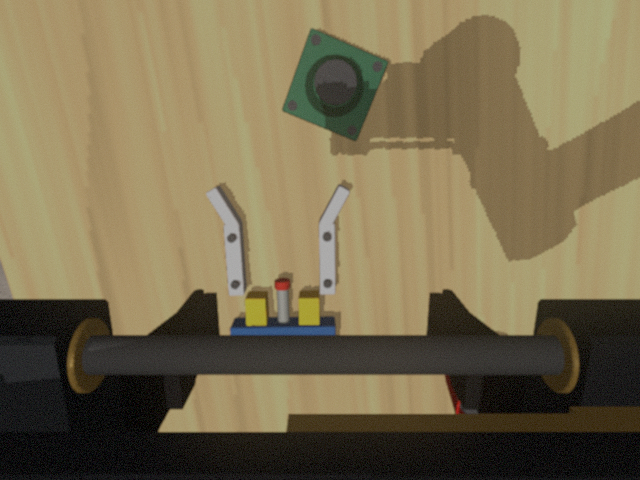

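The second wrist view has everything in frame: the jack (head at about (335,84), foot corners (312,29), (389,62), (357,139) and (284,108)), four rail screws near (232,238), (235,285), (327,237) and (327,284), and the red tip at (282,284). I'll triangulate these between the two wrist views.

```bash
cat > m.py <<'E'
from h import *
import pickle
c1=pickle.load(open('w1.pkl','rb')); c2=pickle.load(open('w2.pkl','rb'))
def dark(c,uv,r=7):
    u,v=uv; g=cv2.cvtColor(c['frame'],cv2.COLOR_RGB2GRAY)[v-r:v+r+1,u-r:u+r+1].astype(float)
    w=np.clip(np.percentile(g,60)-25-g,0,None); yy,xx=np.mgrid[-r:r+1,-r:r+1]
    w[np.hypot(xx,yy)>r]=0
    return np.array([u+(w*xx).sum()/w.sum(),v+(w*yy).sum()/w.sum()])
A=[(150,202),(158,261),(266,200),(270,259)]
B=[(232,238),(235,285),(327,237),(327,284)]
# first recentre A using gray minima after predicting from B at z=.022
P=[]
for b in B:
    ub=dark(c2,b,6); X=cast(c2,ub,.022)[0]; q=K(c1)@(c1['R']@X+c1['t']); a=tuple((q[:2]/q[2]).round().astype(int))
    ua=dark(c1,a,8); T=tri(c1,ua,c2,ub); P.append(X); print('screw',ub.round(1),ua.round(1),'tri',T.round(4),'cast',X.round(4),cast(c1,ua,.022)[0].round(4))
P=np.array(P)
d=(P[0]-P[1])+(P[2]-P[3]); d=-d/np.linalg.norm(d); yaw=np.arctan2(d[1],d[0]); print('jig yaw',yaw,'rail gap',np.linalg.norm(P[0]-P[2]),P.mean(0))
# grey contours of rails at z=.022
for c in(c1,c2):
    m=cv2.inRange(c['hsv'],np.array((0,0,110)),np.array((179,45,255))); m[300:]=0
    cs,_=cv2.findContours(m,cv2.RETR_EXTERNAL,cv2.CHAIN_APPROX_NONE)
    for k in cs:
        if cv2.contourArea(k)>400:
            W=cast(c,k.reshape(-1,2),.022)[:,:2]; ap=cv2.approxPolyDP(k,3,True).reshape(-1,2)
            print('rail',cv2.contourArea(k),ap.tolist(),cast(c,ap,.022)[:,:2].round(4).tolist())
    m,_=blobs(c,(20,150,60),(34,255,255)); m[335:]=0
    cs,_=cv2.findContours(m,cv2.RETR_EXTERNAL,cv2.CHAIN_APPROX_NONE)
    for k in cs:
        if cv2.contourArea(k)>150: print('yel',cv2.boundingRect(k))
# jack
m,_=blobs(c2,(55,50,10),(95,255,200)); m[160:]=0
k=max(cv2.findContours(m,cv2.RETR_EXTERNAL,cv2.CHAIN_APPROX_NONE)[0],key=cv2.contourArea)
W=(cast(c2,k.reshape(-1,2),.024)[:,:2]*1e3).astype(np.float32); r=cv2.minAreaRect(W); print('foot rect mm',r)
g=c2['frame'][84,335]; print(g, c2['hsv'][84,335])
E
python3 m.py
```

```text
screw [231.6 237.4] [150.2 204.3] tri [0.6653 0.0933 0.0232] cast [0.6656 0.0936 0.022 ] [0.6658 0.0934 0.022 ]
screw [234.9 283.9] [158.  262.5] tri [0.6705 0.148  0.0237] cast [0.6709 0.1486 0.022 ] [0.6712 0.1485 0.022 ]
screw [326.8 236.1] [267.2 201.2] tri [0.5598 0.1034 0.0235] cast [0.5598 0.1038 0.022 ] [0.56   0.1036 0.022 ]
screw [327.3 282.8] [270.8 259.7] tri [0.565  0.1582 0.024 ] cast [0.5651 0.1589 0.022 ] [0.5654 0.1588 0.022 ]
jig yaw 1.474865811865106 rail gap 0.10624581897681537 [0.61533757 0.1262023  0.022     ]
rail 2349.5 [[126, 142], [116, 151], [141, 187], [152, 275], [169, 276], [159, 190]] [[0.6741, 0.0372], [0.6847, 0.0436], [0.6703, 0.0771], [0.6797, 0.16], [0.6639, 0.1629], [0.6549, 0.0817]]
rail 2406.0 [[283, 138], [278, 140], [257, 186], [264, 274], [281, 271], [275, 182], [293, 145]] [[0.5377, 0.0507], [0.5423, 0.0518], [0.5669, 0.089], [0.574, 0.1719], [0.5575, 0.1709], [0.5504, 0.0874], [0.5299, 0.0576]]
yel (171, 272, 33, 42)
yel (237, 271, 29, 41)
rail 1535.5 [[214, 188], [206, 194], [224, 222], [229, 294], [242, 295], [239, 225]] [[0.6753, 0.0372], [0.6851, 0.0427], [0.671, 0.0754], [0.6798, 0.1601], [0.665, 0.163], [0.655, 0.0806]]
rail 1534.0 [[341, 186], [319, 222], [321, 294], [334, 293], [333, 222], [349, 192]] [[0.5386, 0.05], [0.5666, 0.0869], [0.5738, 0.1718], [0.5587, 0.1722], [0.5513, 0.0885], [0.5306, 0.0574]]
yel (245, 292, 24, 34)
yel (298, 290, 22, 35)
foot rect mm ((535.7681274414062, -51.46275329589844), (81.56898498535156, 81.18909454345703), 62.06757736206055)
[52 56 43] [39 59 56]
```

Measurements check out: rail screw spacing is 106 mm as specified, heights are about 0.023, and the jack measures x=-0.185, y=+0.062, turned -0.39 rad in the seat frame. I'll move over the jack for a closer second view.

In the tool's units: 0.144 m / 0.6 = 0.24, 0.116 m / 0.6 = 0.1933, 0.379 rad / 4 = 0.0948.

```bash
python3 drive.py '[{"xyz":[0.0667,0.0067,0.0833],"turn_vec":[0,0,0.0325],"finger_gap":0.087},{"xyz":[0.1333,0.0133,0.1667],"turn_vec":[0,0,0.065],"finger_gap":0.087},{"xyz":[0.1933,0.02,0.24],"turn_vec":[0,0,0.0948],"finger_gap":0.087},{"xyz":[0.1933,0.02,0.24],"turn_vec":[0,0,0.0948],"finger_gap":0.087},{"xyz":[0.1933,0.02,0.24],"turn_vec":[0,0,0.0948],"finger_gap":0.087},{"xyz":[0.1933,0.02,0.24],"turn_vec":[0,0,0.0948],"finger_gap":0.087}]' && python3 - <<'E'
from h import *
import pickle
c=cam('wrist'); cv2.imwrite('pics/w3.png',c['frame'][:,:,::-1]);pickle.dump(c,open('w3.pkl','wb'))
m,_=blobs(c,(55,50,10),(95,255,200)); m[300:]=0
k=max(cv2.findContours(m,cv2.RETR_EXTERNAL,cv2.CHAIN_APPROX_NONE)[0],key=cv2.contourArea)
print(cv2.boundingRect(k)); r=cv2.minAreaRect((cast(c,k.reshape(-1,2),.024)[:,:2]*1e3).astype(np.float32)); print(r)
c2=pickle.load(open('w2.pkl','rb')); print('tip face',cast(c2,[[282,281]],.0225),'stop faces',cast(c2,[[257,291.5],[309,289.5]],.026))
E
```

```text
clock: 2.7
position: [0.5371, -0.0505, 0.2018]
tool_rot: [0.001, -0.516, 0.856, -0.001]
contact_force: [-0.3, 0.8, 0.0]
opening: 0.0865
grip_force: 0.0
(270, 171, 110, 107)
((535.2863159179688, -52.536170959472656), (82.45694732666016, 81.56839752197266), 62.180110931396484)
tip face [[0.61651444 0.15080944 0.0225    ]] stop faces [[0.64624271 0.15911329 0.026     ]
 [0.58667479 0.16320484 0.026     ]]
```

View pics/w3.png

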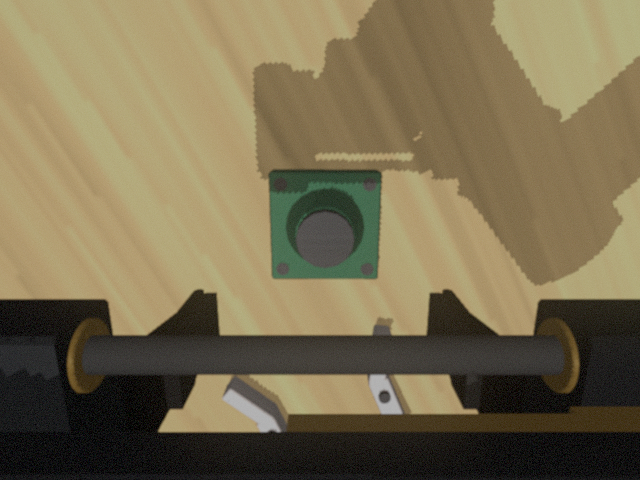

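The third view shows the jack square to the tool: head centre at about (324,239), foot screws at (280,185), (369,185), (367,269) and (282,269). I'll check heights by triangulation.

```bash
python3 - <<'E'
from h import *
import pickle
c2,c3=[pickle.load(open(f'w{i}.pkl','rb')) for i in(2,3)]
for a,b in zip([(316,40),(377,67),(352,131),(292,105),(335,84)],[(280,185),(369,185),(367,269),(282,269),(324,239)]): print(tri(c2,a,c3,b).round(4))
def head(c,uv,r):
    g=cv2.medianBlur(cv2.cvtColor(c['frame'],cv2.COLOR_RGB2GRAY),3); s=c['hsv'][:,:,1]; m=((s<100)*255).astype(np.uint8)
    n,l,st,ce=cv2.connectedComponentsWithStats(m); i=l[uv[1],uv[0]]; return st[i],ce[i]
h2,h3=head(c2,(335,84),0),head(c3,(324,239),0); print(h2,h3,tri(c2,h2[1],c3,h3[1]))
s=robot.get_state(); q=np.array(s['tool_rot']); R=Ro.from_quat(q[[1,2,3,0]]).as_matrix()
print(R.round(4),s['position'],'to head',R.T@(np.array([.5355,-.052,.0765])-s['position']))
E
```

```text
[ 0.5495 -0.0953  0.026 ]
[ 0.4916 -0.0645  0.024 ]
[ 0.5219 -0.0058  0.0224]
[ 0.5804 -0.0379  0.0257]
[ 0.5364 -0.0505  0.0549]
(array([     0,      0,    640,    480, 223803], dtype=int32), array([295.48892553, 226.58243187])) (array([     0,      0,    640,    480, 199359], dtype=int32), array([258.19304371, 258.2502019 ])) [ 0.57483274 -0.00672491  0.14073295]
[[-4.670e-01 -8.842e-01  2.900e-03]
 [-8.842e-01  4.670e-01  5.000e-04]
 [-1.800e-03 -2.400e-03 -1.000e+00]] [ 0.53702709 -0.05056608  0.2018011 ] to head [0.00220371 0.00097886 0.12529541]
```

In the tool's units: 0.125 m / 0.6 = 0.2083, 0.05 m / 0.6 = 0.0833.

```bash
python3 drive.py '[{"xyz":[0.0017,0.0017,0.0833],"finger_gap":0.087},{"xyz":[0.0017,0.0017,0.1667],"finger_gap":0.087},{"xyz":[0.0017,0.0017,0.2083],"finger_gap":0.087},{"xyz":[0.0017,0.0017,0.2083],"finger_gap":0.087},{"xyz":[0.0017,0.0017,0.2083],"finger_gap":0.05},{"xyz":[0.0017,0.0017,0.2083],"finger_gap":0.05}]' 20; python3 drive.py '[{"finger_gap":0.03},{"finger_gap":0.03},{"finger_gap":0.03},{"finger_gap":0.03}]' 20
```

```text
clock: 3.5
position: [0.536, -0.0518, 0.0772]
tool_rot: [0.002, -0.516, 0.857, -0.001]
contact_force: [-0.8, 0.1, 0.0]
opening: 0.0739
grip_force: 0.0
clock: 4.0
position: [0.535, -0.0522, 0.0756]
tool_rot: [0.0, -0.515, 0.857, -0.0]
contact_force: [1.1, -0.6, 0.2]
opening: 0.039
grip_force: 20.0
```

The grip is on the 40 mm head at 20 N with almost no outside force. Next I'll drag and turn the jack to 130 mm before the seat, on the jig's axis.

In the tool's units: -0.0754 m / 0.6 = -0.1257, -0.0364 m / 0.6 = -0.0607, -0.39 rad / 4 = -0.0975.

```bash
python3 drive.py '[{"xyz":[-0.015,-0.0067,0],"turn_vec":[0,0,-0.0125],"finger_gap":0.03},{"xyz":[-0.03,-0.015,0],"turn_vec":[0,0,-0.025],"finger_gap":0.03},{"xyz":[-0.0467,-0.0225,0],"turn_vec":[0,0,-0.0375],"finger_gap":0.03},{"xyz":[-0.0633,-0.03,0],"turn_vec":[0,0,-0.05],"finger_gap":0.03},{"xyz":[-0.08,-0.0383,0],"turn_vec":[0,0,-0.0625],"finger_gap":0.03},{"xyz":[-0.095,-0.0458,0],"turn_vec":[0,0,-0.075],"finger_gap":0.03},{"xyz":[-0.1117,-0.0533,0],"turn_vec":[0,0,-0.0875],"finger_gap":0.03},{"xyz":[-0.1257,-0.0607,0],"turn_vec":[0,0,-0.0975],"finger_gap":0.03}]' && python3 drive.py '[{"finger_gap":0.03},{"finger_gap":0.03}]' && python3 - <<'E'
from h import *
import pickle
c=cam('wrist'); cv2.imwrite('pics/w4.png',c['frame'][:,:,::-1]);pickle.dump(c,open('w4.pkl','wb'))
s=robot.get_state(); q=np.array(s['tool_rot']); R=Ro.from_quat(q[[1,2,3,0]]).as_matrix(); print(R.round(4),s['position'])
ct=cam('top')
for cc,hi in((c,300),(ct,480)):
    m,_=blobs(cc,(55,50,10),(95,255,200)); m[hi:]=0
    k=max(cv2.findContours(m,cv2.RETR_EXTERNAL,cv2.CHAIN_APPROX_NONE)[0],key=cv2.contourArea)
    print(cv2.boundingRect(k),cv2.minAreaRect((cast(cc,k.reshape(-1,2),.024)[:,:2]*1e3).astype(np.float32)))
E
```

```text
clock: 5.0
position: [0.5994, -0.0045, 0.0756]
tool_rot: [-0.004, -0.672, 0.741, 0.001]
contact_force: [-6.3, -5.0, 6.8]
opening: 0.0395
grip_force: 20.0
clock: 5.25
position: [0.6008, -0.0036, 0.0756]
tool_rot: [-0.002, -0.672, 0.741, 0.001]
contact_force: [-4.0, -2.9, 4.8]
opening: 0.039
grip_force: 20.0
[[-0.098  -0.9952 -0.0033]
 [-0.9952  0.098  -0.0015]
 [ 0.0018  0.0032 -1.    ]] [ 0.60082075 -0.00360422  0.07557899]
(233, 200, 181, 100) ((599.2291259765625, -23.00886344909668), (47.692874908447266, 81.69363403320312), 84.33771514892578)
(316, 217, 16, 4) ((563.7216796875, 1.7166366577148438), (38.93400955200195, 5.8873395919799805), 85.24850463867188)
```

View pics/w4.png

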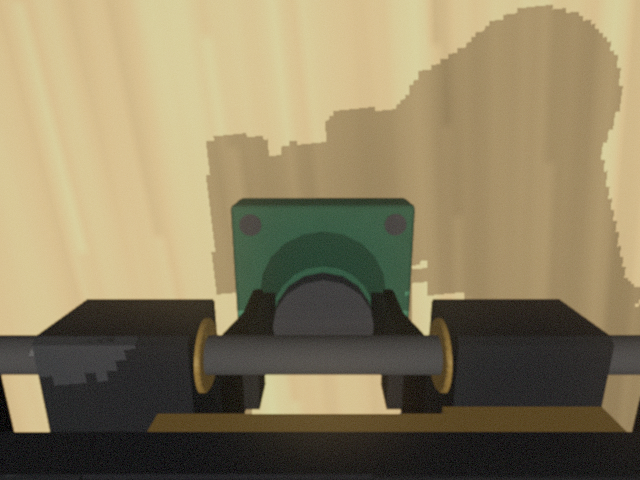

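The jack is at yaw 84.3° against the jig's 84.5°, and about 1.5 mm off-axis laterally. I'll correct that and advance to the rail entry.

In the tool's units: -0.06 m / 0.6 = -0.1, -0.056 m / 0.6 = -0.0933.

```bash
python3 drive.py '[{"xyz":[-0.0133,-0.0017,0],"finger_gap":0.03},{"xyz":[-0.0267,-0.0027,0],"finger_gap":0.03},{"xyz":[-0.04,-0.0027,0],"finger_gap":0.03},{"xyz":[-0.0533,-0.0027,0],"finger_gap":0.03},{"xyz":[-0.0667,-0.0027,0],"finger_gap":0.03},{"xyz":[-0.08,-0.0027,0],"finger_gap":0.03},{"xyz":[-0.0933,-0.0027,0],"finger_gap":0.03},{"xyz":[-0.1,-0.0027,0],"finger_gap":0.03}]' && python3 drive.py '[{"finger_gap":0.03},{"finger_gap":0.03}]' && cat > j.py <<'E'
from h import *
import sys
c=cam('wrist'); s=robot.get_state(); print(np.round(s['position'],4),np.round(s['contact_force'],1),s['clock'])
if len(sys.argv)>1: cv2.imwrite('pics/'+sys.argv[1],c['frame'][:,:,::-1])
m,_=blobs(c,(55,50,10),(95,255,200)); m[300:]=0
k=max(cv2.findContours(m,cv2.RETR_EXTERNAL,cv2.CHAIN_APPROX_NONE)[0],key=cv2.contourArea)
r=cv2.minAreaRect((cast(c,k.reshape(-1,2),.024)[:,:2]*1e3).astype(np.float32)); print(cv2.boundingRect(k),r)
d=np.array([.0958,.9954]); n=np.array([-.9954,.0958]); b=cv2.boxPoints(r)/1e3-[.615,.1267]
X,Y=b@d,b@n; print('rear x',X.min().round(4),'=> jack x',(X.min()+.0415).round(4),'y',((Y.max()+Y.min())/2).round(4))
E
python3 j.py
```

```text
clock: 6.35
position: [0.6095, 0.056, 0.0756]
tool_rot: [-0.001, -0.672, 0.741, -0.0]
contact_force: [-0.9, -6.1, 2.6]
opening: 0.0391
grip_force: 20.0
clock: 6.6
position: [0.6096, 0.0564, 0.0756]
tool_rot: [-0.0, -0.672, 0.741, -0.0]
contact_force: [-0.5, -4.1, 3.3]
opening: 0.0393
grip_force: 20.0
[0.6096 0.0564 0.0756] [-0.9 -6.3  1.9] 6.65
(233, 199, 181, 101) ((608.0667724609375, 36.829586029052734), (48.12646484375, 81.87213897705078), 84.3693618774414)
rear x -0.1143 => jack x -0.0728 y -0.0017
```

In the tool's units: -0.042 m / 0.6 = -0.07, -0.03 m / 0.6 = -0.05.

```bash
python3 drive.py '[{"xyz":[-0.01,0.0017,0],"finger_gap":0.03},{"xyz":[-0.02,0.0025,0],"finger_gap":0.03},{"xyz":[-0.03,0.0025,0],"finger_gap":0.03},{"xyz":[-0.04,0.0025,0],"finger_gap":0.03},{"xyz":[-0.05,0.0025,0],"finger_gap":0.03},{"xyz":[-0.06,0.0025,0],"finger_gap":0.03},{"xyz":[-0.07,0.0025,0],"finger_gap":0.03},{"xyz":[-0.07,0.0025,0],"finger_gap":0.03}]' && python3 j.py w5.png
```

```text
clock: 7.65
position: [0.6123, 0.0988, 0.0756]
tool_rot: [-0.0, -0.672, 0.741, 0.0]
contact_force: [-1.4, -3.1, 3.5]
opening: 0.0389
grip_force: 20.0
[0.6122 0.0989 0.0756] [-0.5 -3.9  3.5] 7.7
(233, 199, 181, 101) ((610.7882690429688, 79.2816162109375), (48.13633346557617, 82.46676635742188), 84.38131713867188)
rear x -0.0718 => jack x -0.0303 y -0.0004
```

View pics/w5.png

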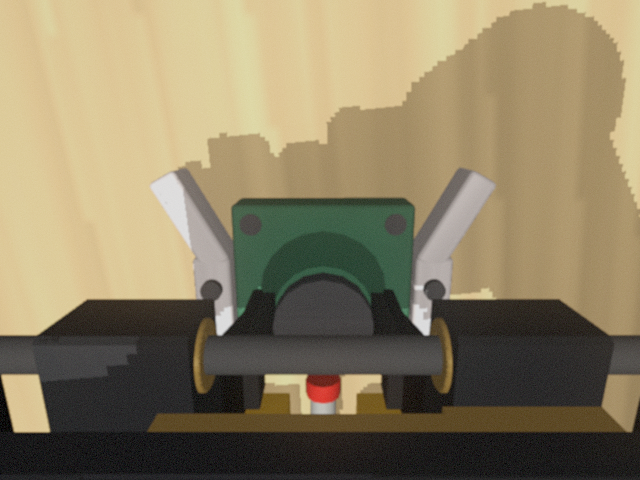

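The jack stands square between the rails at x≈-0.030, y≈0, with the rails on both sides and the red tip ahead at (323,388). Now I'll open, back off behind the foot, part-close the fingers and lower them.

In the tool's units: 0.078 m / 0.6 = 0.13, 0.05 m / 0.6 = 0.0833.

```bash
python3 drive.py '[{"finger_gap":0.087},{"finger_gap":0.087},{"finger_gap":0.087},{"finger_gap":0.087},{"xyz":[0.0333,0,-0.0167],"finger_gap":0.087},{"xyz":[0.0833,0,-0.0167],"finger_gap":0.087},{"xyz":[0.13,0,-0.0167],"finger_gap":0.04},{"xyz":[0.13,0,-0.0167],"finger_gap":0.03}]' 20 && python3 drive.py '[{"finger_gap":0.03},{"finger_gap":0.03},{"finger_gap":0.03},{"xyz":[0,0,0.0333],"finger_gap":0.03},{"xyz":[0,0,0.0667],"finger_gap":0.03},{"xyz":[0,0,0.0883],"finger_gap":0.03},{"xyz":[0,0,0.0883],"finger_gap":0.03}]' && python3 - <<'E'
from h import *
c=cam('wrist');cv2.imwrite('pics/w6.png',c['frame'][:,:,::-1])
s=robot.get_state(); p=np.array(s['position'])-[.615,.1267,0]; print(p[:2]@[.0958,.9954],p[:2]@[-.9954,.0958],p[2],s['contact_force'])
E
```

```text
clock: 8.7
position: [0.6043, 0.0188, 0.0861]
tool_rot: [0.0, -0.67, 0.742, -0.0]
contact_force: [0.3, 1.0, -0.3]
opening: 0.0741
grip_force: 0.0
clock: 9.57
position: [0.6041, 0.0213, 0.0315]
tool_rot: [-0.001, -0.672, 0.741, 0.0]
contact_force: [-0.1, -1.2, -0.2]
opening: 0.0301
grip_force: 0.0
-0.10577983302896501 0.00010526929586041082 0.03233894381700032 [ 0.93085273 -0.37353151  0.30699002]
```

View pics/w6.png

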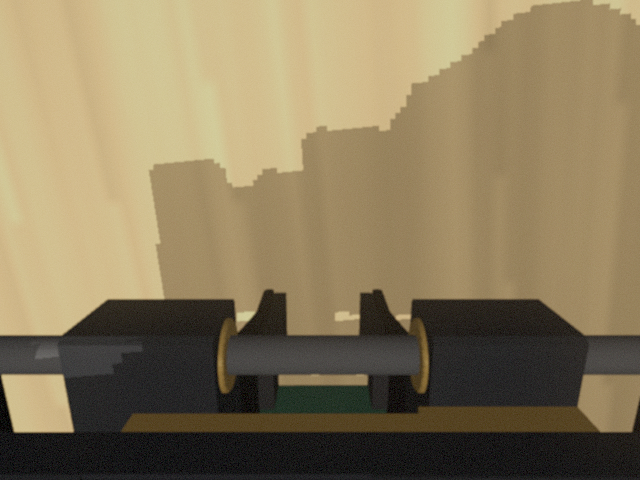

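The fingers are lowered 30 mm apart behind the foot, whose green edge is just ahead at row 395, and nothing is touching. I'll push gently, watching the force.

In the tool's units: -0.034 m / 0.6 = -0.0567, -0.025 m / 0.6 = -0.0417.

```bash
python3 drive.py '[{"xyz":[-0.01,0,0],"finger_gap":0.03},{"xyz":[-0.02,0,0],"finger_gap":0.03},{"xyz":[-0.03,0,0],"finger_gap":0.03},{"xyz":[-0.0367,0,0],"finger_gap":0.03},{"xyz":[-0.0417,0,0],"finger_gap":0.03},{"xyz":[-0.0467,0,0],"finger_gap":0.03},{"xyz":[-0.0517,0,0],"finger_gap":0.03},{"xyz":[-0.0567,0,0],"finger_gap":0.03}]'; python3 drive.py '[{"xyz":[-0.0033,0,0],"finger_gap":0.03},{"xyz":[-0.0067,0,0],"finger_gap":0.03},{"xyz":[-0.01,0,0],"finger_gap":0.03},{"xyz":[-0.0133,0,0],"finger_gap":0.03}]'
```

```text
clock: 10.62
position: [0.6074, 0.0538, 0.0325]
tool_rot: [-0.001, -0.671, 0.741, 0.0]
contact_force: [-0.2, -5.0, 2.0]
opening: 0.0297
grip_force: 2.6
clock: 11.12
position: [0.6078, 0.0605, 0.0325]
tool_rot: [-0.002, -0.671, 0.741, -0.0]
contact_force: [0.6, -11.5, 3.1]
opening: 0.0298
grip_force: 5.1
```

In the tool's units: -0.012 m / 0.6 = -0.02, -0.0105 m / 0.6 = -0.0175.

```bash
python3 drive.py '[{"xyz":[-0.0025,0,0],"finger_gap":0.03},{"xyz":[-0.005,0,0],"finger_gap":0.03},{"xyz":[-0.0075,0,0],"finger_gap":0.03},{"xyz":[-0.01,0,0],"finger_gap":0.03},{"xyz":[-0.0125,0,0],"finger_gap":0.03},{"xyz":[-0.015,0,0],"finger_gap":0.03},{"xyz":[-0.0175,0,0],"finger_gap":0.03},{"xyz":[-0.02,0,0],"finger_gap":0.03}]'; python3 drive.py '[{"xyz":[-0.0017,0,0],"finger_gap":0.03},{"xyz":[-0.0033,0,0],"finger_gap":0.03}]'
```

```text
clock: 12.12
position: [0.6087, 0.0711, 0.0325]
tool_rot: [-0.003, -0.671, 0.741, -0.0]
contact_force: [-0.0, -14.6, 3.3]
opening: 0.0297
grip_force: 7.0
clock: 12.38
position: [0.6088, 0.0728, 0.0325]
tool_rot: [-0.003, -0.671, 0.741, -0.0]
contact_force: [0.3, -15.4, 3.3]
opening: 0.0304
grip_force: 7.3
```

In the tool's units: -0.002 m / 0.6 = -0.0033, -0.001 m / 0.6 = -0.0017.

```bash
for i in 1 2; do :; done; python3 drive.py '[{"xyz":[-0.0017,0,0],"finger_gap":0.03},{"xyz":[-0.0033,0,0],"finger_gap":0.03}]'; python3 drive.py '[{"xyz":[-0.0012,0,0],"finger_gap":0.03},{"xyz":[-0.0023,0,0],"finger_gap":0.03}]'
```

```text
clock: 12.62
position: [0.609, 0.0745, 0.0325]
tool_rot: [-0.004, -0.671, 0.742, -0.0]
contact_force: [0.8, -15.8, 3.2]
opening: 0.0298
grip_force: 7.7
clock: 12.88
position: [0.6091, 0.0757, 0.0325]
tool_rot: [-0.004, -0.671, 0.742, -0.0]
contact_force: [1.5, -17.4, 2.8]
opening: 0.0303
grip_force: 8.6
```

In the tool's units: -0.0014 m / 0.6 = -0.0023, -0.0007 m / 0.6 = -0.0012.

```bash
python3 drive.py '[{"xyz":[-0.0012,0,0],"finger_gap":0.03},{"xyz":[-0.0023,0,0],"finger_gap":0.03}]'; python3 drive.py '[{"xyz":[-0.0012,0,0],"finger_gap":0.03},{"xyz":[-0.0023,0,0],"finger_gap":0.03}]'
```

```text
clock: 13.12
position: [0.609, 0.0759, 0.0325]
tool_rot: [-0.005, -0.671, 0.742, -0.001]
contact_force: [1.7, -21.2, 3.5]
opening: 0.0299
grip_force: 10.7
clock: 13.38
position: [0.6091, 0.076, 0.0326]
tool_rot: [-0.005, -0.671, 0.742, -0.001]
contact_force: [3.1, -26.5, 3.2]
opening: 0.03
grip_force: 12.8
```

Travel stopped at y=0.076, where home was predicted, and the force rose from 17 to 26 N, so it is on the stops with about 9 N. I'll hold briefly and check in the scene camera.

```bash
python3 drive.py '[{"finger_gap":0.03},{"finger_gap":0.03},{"finger_gap":0.03},{"finger_gap":0.03}]'; python3 - <<'E'
from h import *
c=cam('scene'); f=c['frame'][150:310,300:500]; cv2.imwrite('pics/s2.png',cv2.resize(f,None,fx=3.7,fy=3.7,interpolation=cv2.INTER_CUBIC)[:,:,::-1])
E
```

```text
clock: 13.88
position: [0.6091, 0.0759, 0.0326]
tool_rot: [-0.005, -0.671, 0.742, -0.001]
contact_force: [2.1, -24.2, 3.5]
opening: 0.0305
grip_force: 12.0
```

View pics/s2.png

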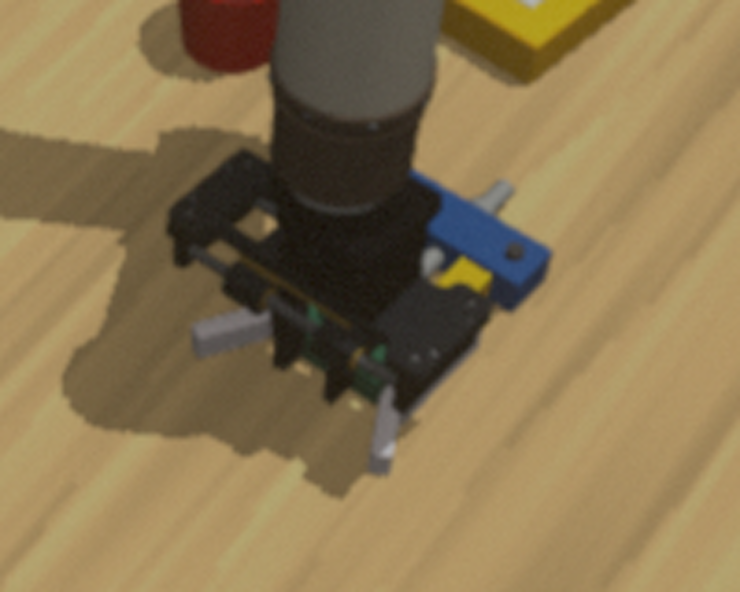

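The jack is home: the plunger rod sticks out behind the blue block at (495,195), and both fingers press the foot between the rails. The push is steady at 24 N, so I'm handing in.

```bash
python3 -c "
from station import robot, viewer, hand_in
print(hand_in()); s=robot.get_state(); print(s['contact_force'],s['position'])"
```

```text
the job is handed in; nothing more can be done
None
the job is handed in; nothing more can be done
```

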